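Set the electrode gap of the oil test stand

ROBOT

A 6-joint arm with a two-finger parallel gripper is mounted at the origin on a cart in front of the work surface, level with it; the furniture and walls round the work are solid. World frame = base frame: x ahead of the robot, y to its left, z up, the work surface at z = 0. Lengths are in m, angles in rad, forces in N, time in s.
With the tool pointing down it reaches from about 0.3 to 0.825 m from the base axis. Payload 5.4 kg.
Tool frame: the origin (TCP) lies midway between the tips of the shut fingers; the grasp point (between the pads) lies 19 mm behind it; z points along the fingers, x is the direction in which the jaws open and shut, and the axes are right-handed (so a half turn about z gives the same grasp; the last joint's range is limited). The gripper opens to 92 mm and grips with 3 to 60 N. Pads are 20 mm wide; open, the fingers measure 128 mm over their backs; the gripper's body (75 mm by 189 mm) begins 69 mm behind the grasp point.
Start: joints at [1.094, 0.158, 1.597, -0, 1.386, -0.21], TCP at [0.152, 0.555, 0.215] pointing down, gripper open.
Joint ranges: [-2.91, 2.91], [-0.94, 2.29], [0.18, 2.7], [-1.29, 4.43], [0.17, 2.64], [-3, 3]. Speed limits (rad/s): [2.57, 2.57, 3.14, 3.14, 3.14, 3.14].

INTERFACE

Orientations are given as a unit quaternion [w, x, y, z].
In Python, from workcell import r gives the robot as it stands. The module is installed in compiled form; this text tells all that it offers.
- The arm moves only by the tool step_arm, never from a script. Its argument "motion" is a list of rows, each a list of 3 entries, a list of its own where there are three numbers: the shift along the tool's x, y, z in mm, then the turn, a rotation vector about the tool's x, y, z in rad, then the opening, from -1 (shut) to 1 (fully open). A call has 1 to 12 rows; each row is the pose to reach, as a shift and turn from the pose measured when the call began, along the tool's axes at that moment; what a row does not reach only later rows make up. A row lasts 1/8 s, in which the tool goes at most 62.5 mm and 10.7 degrees, less where a joint would pass 70% of its speed; a pose out of reach is approached as far as the arm can. A call with a gripper value outside its range is refused whole. The fingers move at their own pace and stop on an object; "newtons" is the grip in N (left out, the last holds). Time passes only in rows, so rows that repeat a pose let the fingers close. It gives the time, the measured TCP pose, the force and the opening at its end, in the units of the state.
- r.read_state(): the state, without advancing time (a new reading comes with each control period).
- r.read_camera(name): name is "side" or "top"; returns the picture (420x560x3 uint8, red, green, blue); there is no depth.
- r.camera_info(name): a dict with "fx", "fy", "cx", "cy" (pixels), "distortion" ([k1, k2, p1, p2, k3] as OpenCV has them; the pictures are not rectified), "extrinsics" (4x4, takes a point from camera to world coordinates). Camera axes: x right, y up, looking along -z (the intrinsics and any distortion apply to the point x, -y, -z); pixel columns grow to the right and rows downward; lengths in m; the calibration is good to about 2 mm. A picture is of the moment at which its call begins. camera_info takes no time and is no camera call.
- r.sign_off(): hands the job in, once; it reports no verdict.
The state is a dict: "clock": time; "qpos": joint angles; "qvel": joint speeds; "effort": joint torques, N m; "tcp_pos": TCP position; "ee_rot": TCP orientation; "wrist_force": force on the tool from outside, world axes, zero at the start; "torque": the same for the moment, N m; "gripper_width": finger opening in m.
Only numpy, scipy, OpenCV 4.12 (cv2) and the standard library are available. Lean on these libraries where they do the work, as an engineer would, in place of code of your own. Each camera call takes 0.05 s, during which the arm holds its last target. There are 200 camera calls.

TASK

Set the electrode gap on the oil test stand: with a fingertip, roll the knurled adjuster wheel a stroke at a time until the pointer of the moving electrode stands over the dark gauge mark, then push the lock lever fully over to the far side. Use fingertips only: pinch and lift nothing, do not touch the electrodes or their white blocks, and leave the glassware and the timer where they stand.

Things in the scene. Friction and masses are not known exactly. Their poses are not given: they have to be found in the camera images.
- gap_stand: Grey electrode-gap stand, fixed; base plate 100 (x) x 225 (y, -120 to +105 mm) x 12 mm, origin on the worktop. Its +x points away from the robot (turned up to 0.3 rad), +y to the left. At y -67 to -23 mm the wheel housing (x -42 to +42 mm, top 73 mm high); left of it two white blocks with brass electrodes on guide rods; at y -95 mm the lock lever on a pedestal.
- wheel_top (a point): Top of the knurled steel wheel (60 mm across, 22 wide, axis along the stand's y), 80 mm above the worktop at the stand's x 0, y -45 mm; stands 7 mm out of the housing. Its axle is sprung: sinks with 3.7 N at first touch, 0.9 N more per mm; 7 mm down the finger meets the housing. Pressed 3 to 5 mm down and drawn along the stand's x, it rolls by friction (1 N at the rim) and stays where left.
- wheel (a joint): Turn of the wheel, rad, 0 at the start, -0.4 to 7.6. Grows when the top of the wheel is drawn away from the robot (stand's +x); each rad brings the moving electrode and pointer 5 mm along the stand's +y, closing the gap (30 mm of rim travel per rad).
- pointer (a point): Tip of the thin dark steel pointer (3 mm wide) on the front of the moving electrode's block, 40 mm above the worktop; travels along the stand's y as the wheel turns. It dips with the sprung axle while the wheel is pressed, and comes up again.
- gauge_mark (a point): Middle of the black gauge mark, a 5 mm wide band across the aluminium gauge bar at the front of the stand, 37 mm above the worktop. Still throughout; 16 to 34 mm left (stand's +y) of the pointer at the start. The gap is right when pointer and mark have the same y in the stand's frame.
- lock (a joint): Lock lever angle, rad: 0 at the start (leaning 0.5 rad towards the robot), 1.0 fully over (leaning 0.5 rad away, against its stop). It stays where it is left; about 1 N at the tip moves it.
- lock_tip (a point): Centre of the black ball (16 mm) at the end of the lock lever, 104 mm above the worktop at both ends of its swing. Pivot 50 mm from it, 60 mm above the worktop at the stand's x 0, y -95 mm; the ball swings along the stand's x from -24 to +24 mm.
- carriage: White block (60 x 16 x 36 mm, top 60 mm above the worktop) with the moving brass electrode and the pointer; not to be touched. Origin at worktop height under its middle.
- counter: White block of the same size at the left with the counter electrode and the gauge bar; clamped, not to be touched. Origin at worktop height under its middle.
- beaker_100: Bystander: small glass beaker, 55 mm across, 71 mm high, behind the stand. Origin at the middle of its underside. Tall fixed furniture near it: the glassware unit at the left (x 0.47 to 0.68 m, from y 0.26 m on leftwards, over 0.6 m high; keep the arm on the robot's side of it) and the analyser at the right (from x 0.65 m, y under -0.02 m).
- petri_dish: Bystander: glass dish, 60 mm across, 15 mm high, behind the stand. Origin at the middle of its underside.
- cuvette_1: Bystander: glass cuvette, 12 x 12 x 45 mm, standing close behind the wheel housing, 70 to 76 mm from the wheel's axis. Origin at the middle of its underside.
- timer: Bystander: bench timer, 52 x 66 x 21 mm, to the right of the stand behind the tube rack. Origin at the middle of its underside.
Mind the look-alikes: they are no part of the job. There is more than one size of the gap_stand; the job needs the larger.

How it is judged:
By the outcome, as a careful person would: the job done as asked, in the order asked, and still so for the second after the job is handed in, with the robot touching nothing.
It also fails if it takes over 58 s, if anything falls off the work surface, if the arm or the gripper's body presses on something with over 40 N, if the wrist force passes 120 N, or if a joint passes its speed limit or range.

## Working session

There is one attempt and no reset: what is moved stays moved. The work goes in short steps, Python scripts to look and compute and a tool call to move; the robot and the scene stay as the last step left them, time stands still between calls to the robot, and variables do not carry over. Pictures are saved under pics/ and viewed, about 8 in all and at most 12, crops included, and the job is handed in when it is done.

Besides the shell and the picture viewer there is one more tool, called in YAML: its name, and indented under it one key for each argument. step_arm: Moves the arm, as the interface text tells. Its arguments: {"type":"object","properties":{"motion":{"type":"array"},"newtons":{"type":"number"}},"required":["motion"]}

```bash
mkdir -p pics; cat > h.py <<'E'
import numpy as np, cv2
from workcell import r
def snap(n,f):
    im=r.read_camera(n); cv2.imwrite(f'pics/{f}.png',cv2.cvtColor(im,cv2.COLOR_RGB2BGR)); return im
def cam(n):
    c=r.camera_info(n); K=np.array([[c['fx'],0,c['cx']],[0,c['fy'],c['cy']],[0,0,1.]])
    return K,np.array(c['distortion'],float),np.array(c['extrinsics'])
def ray(n,uv):
    K,d,E=cam(n); p=cv2.undistortPoints(np.array([[uv]],float),K,d)[0,0]
    return E[:3,3],E[:3,:3]@np.array([p[0],-p[1],-1])
def onz(n,uv,z):
    o,v=ray(n,uv); return o+v*(z-o[2])/v[2]
def proj(n,P):
    K,d,E=cam(n); q=(np.atleast_2d(P)-E[:3,3])@E[:3,:3]; q=q*[1,-1,-1]
    return cv2.projectPoints(q,np.zeros(3),np.zeros(3),K,d)[0][:,0]
E
python3 - <<'E'
from h import *
for n in('top','side'):
    snap(n,n+'0'); K,d,E=cam(n); print(n,K[0,0],E.round(3).tolist())
print(r.read_state())
E
```

```text
top 388.49589768604073 [[-0.005, 0.993, -0.118, 0.499], [-1.0, -0.005, 0.005, -0.021], [0.005, 0.118, 0.993, 1.136], [0.0, 0.0, 0.0, 1.0]]
side 465.86562937047387 [[0.727, 0.373, -0.576, -0.095], [-0.686, 0.42, -0.594, -0.787], [0.021, 0.827, 0.562, 0.826], [0.0, 0.0, 0.0, 1.0]]
{'clock': 0.1, 'qpos': array([ 1.09390830e+00,  1.59004235e-01,  1.59807309e+00,  1.70731433e-05,
        1.38618928e+00, -2.10073543e-01]), 'qvel': array([-0.00017037, -0.00158197, -0.00089606, -0.00122478,  0.00142161,
       -0.00072355]), 'effort': array([-4.61808595e-04, -3.86499238e+01, -3.22961748e+01,  7.03606289e-02,
        3.39295669e-02, -6.87484203e-05]), 'tcp_pos': array([0.15134704, 0.55415485, 0.21372378]), 'ee_rot': array([ 3.50367596e-04,  7.94878020e-01,  6.06768681e-01, -7.60157463e-04]), 'wrist_force': array([0.21609022, 1.02943428, 0.64914683]), 'torque': array([0.02039365, 0.00017843, 0.01648411]), 'gripper_width': 0.09172108930080088}
```

View pics/top0.png

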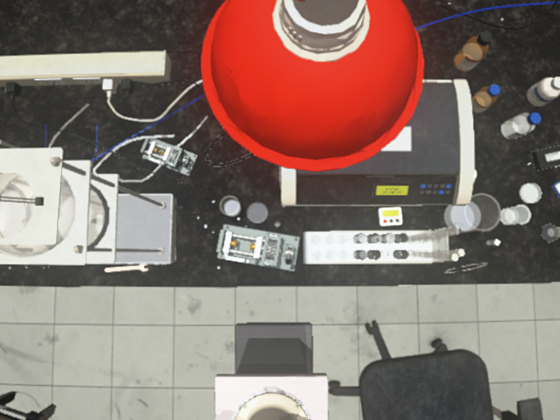

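View pics/side0.png

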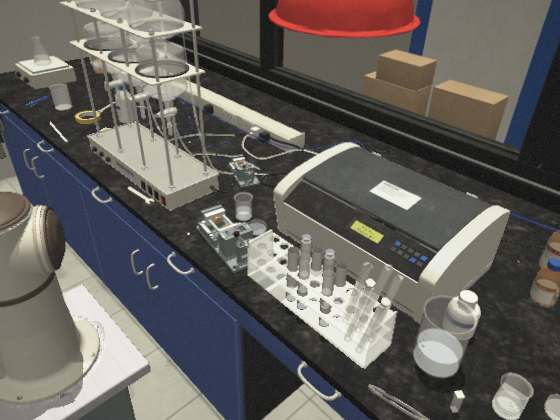

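Top view: the larger stand is at about (258,247), the small look-alike at (168,155). Side view: the stand is at about (225,235). I'll enlarge both.

```bash
python3 - <<'E'
from h import *
a=cv2.imread('pics/top0.png')[190:290,200:320]; b=cv2.imread('pics/side0.png')[185:285,180:290]
f=lambda x,s:cv2.resize(x,None,fx=s,fy=s,interpolation=cv2.INTER_CUBIC)
cv2.imwrite('pics/c0.png',f(a,6)); cv2.imwrite('pics/c1.png',f(b,6))
E
```

```text
(no output)
```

View pics/c0.png

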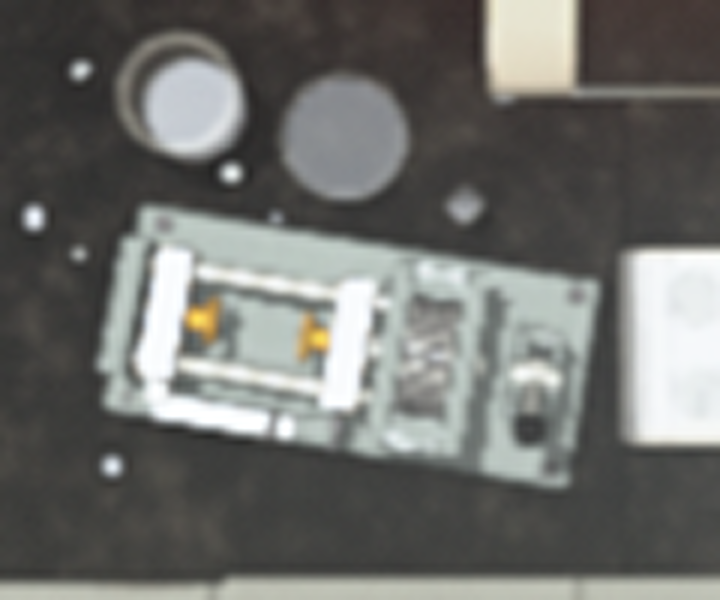

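View pics/c1.png

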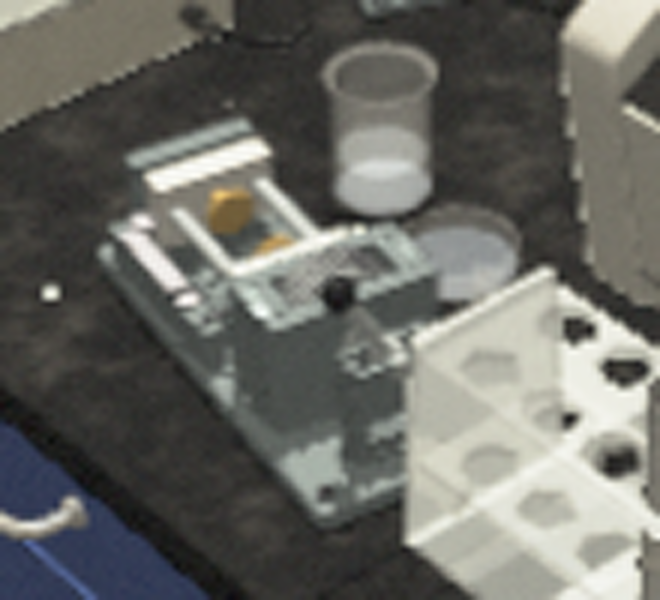

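Enlarged top crop (6x): plate corners at about (147,205), (600,282), (568,488), (105,408), gauge mark at about (271,424), carriage top at about (350,345), wheel at about (432,355), ball at about (530,430). The side crop shows the ball at (340,292) and the cuvette hidden behind the housing.

```bash
cat >> h.py <<'E'
def c2p(uv): return [(uv[0]+.5)/6-.5+200,(uv[1]+.5)/6-.5+190]
E
python3 - <<'E'
from h import *
W=np.array([onz('top',c2p(c),.012)[:2] for c in [(147,205),(600,282),(568,488),(105,408)]])
S=np.array([(.05,.105),(.05,-.12),(-.05,-.12),(-.05,.105)])
print(W.round(4).tolist())
w=W-W.mean(0); s=S-S.mean(0); th=np.arctan2((s[:,0]*w[:,1]-s[:,1]*w[:,0]).sum(),(s*w).sum())
R=np.array([[np.cos(th),-np.sin(th)],[np.sin(th),np.cos(th)]]); t=W.mean(0)-R@S.mean(0)
print(th,t,((S@R.T+t-W)*1e3).round(1).tolist())
st=lambda uv,z:((R.T@(onz('top',c2p(uv),z)[:2]-t))*1e3).round(1)
for n,uv,z in[('mark',(271,424),.037),('carr',(350,345),.06),('counter',(165,312),.06),('wheel',(432,355),.08),('ball',(530,430),.104),('cuv',(465,205),.045)]: print(n,st(uv,z))
g=lambda x,y,z:[*(R@np.array([x,y])/1e3+t),z]
# side checks
for n,p,z in[('ball',(-24,-95),.104),('wheel',(0,-45),.08)]:
    print(n,g(*p,z),proj('side',g(*p,z)),((np.array((340,292)))+.5)/6-.5+[180,185], proj('top',g(*p,z)))
np.savez('pose.npz',R=R,t=t)
im=cv2.imread('pics/top0.png')[190:290,200:320]
# band near gauge bar front: print gray
print(cv2.cvtColor(im,cv2.COLOR_BGR2GRAY)[62:76,22:64])
E
```

```text
[[0.582, 0.1323], [0.5438, -0.0863], [0.4458, -0.0699], [0.4847, 0.1515]]
-0.1745328460278469 [0.51536987 0.03926997] [[0.8, 1.7], [-0.1, -1.3], [-0.5, -0.3], [-0.3, -0.1]]
mark [-42.8  23.4]
carr [-0.4 -7.8]
counter [ 0.  78.8]
wheel [  1.3 -46. ]
ball [-23.9 -94.3]
cuv [ 73.1 -48.7]
ball [np.float64(0.4752379150800051), np.float64(-0.05011921096638957), 0.104] [[237.08490064 234.80616512]] [236.25 233.25] [[288.15693491 261.3186862 ]]
wheel [np.float64(0.507555706467157), np.float64(-0.005046377021134543), 0.08] [[236.09817853 229.16719951]] [236.25 233.25] [[271.14639285 249.16251285]]
[[114 181 237 248 244 241 206 130 123 146 167 193 206 205 206 220 235 243
  243 237 229 225 226 224 215 202 189 183 182 180 154 153 226 251 251 251
  252 234 150 115 162 196]
 [106 135 211 239 227 198 140  99  99 106 114 135 153 154 148 150 169 189
  202 204 207 224 236 243 243 236 229 227 227 226 209 202 234 251 251 251
  252 230 136 107 158 195]
 [132 146 217 250 249 224 130  95  98 100 110 146 179 182 164 144 144 148
  151 145 141 153 173 193 205 208 215 231 241 245 240 237 245 251 251 251
  252 
[... 1246 characters left out ...]
 [ 62  65  65  66  64  60  58  57  56  55  52  51  49  50  61  84 105 122
  132 140 154 164 144 143 207 244 220 177 178 187 193 195 184 153 118 105
  125 162 185 187 189 192]
 [ 63  64  68  68  67  64  62  60  60  59  58  59  57  56  53  53  53  52
   53  57  71  82  82  86 118 141 134 127 141 155 169 176 167 137 110 111
  137 172 192 192 184 173]
 [ 62  64  66  67  67  65  63  63  62  61  62  62  60  60  60  60  60  58
   57  59  59  60  60  61  63  67  66  70  81  89  97 107 119 116 102 108
  139 170 184 188 180 160]
 [ 63  66  69  69  69  68  65  64  62  61  60  61  61  62  60  62  60  60
   62  62  63  64  62  64  65  63  60  60  61  60  61  63  71  77  71  76
   95 116 135 154 160 155]]
```

```bash
cat >> h.py <<'E'
from scipy.spatial.transform import Rotation as Ro
P=np.load('pose.npz') if __import__('os').path.exists('pose.npz') else None
def S2W(x,y,z): return np.array([*(P['R']@np.array([x,y])/1e3+P['t']),z/1e3])
def rel(x,y,z):
    "tool-frame shift (mm) and turn to stand-frame target (mm), tool x along stand x, pointing down"
    s=r.read_state(); q=s['ee_rot']; Rt=Ro.from_quat([q[1],q[2],q[3],q[0]])
    X=np.array([*P['R'][:,0],0]); Z=np.array([0,0,-1.]); G=Ro.from_matrix(np.c_[X,np.cross(Z,X),Z])
    sh=Rt.inv().apply(S2W(x,y,z)-s['tcp_pos'])*1e3; rv=(Rt.inv()*G).as_rotvec()
    ps=np.append(P['R'].T@(s['tcp_pos'][:2]-P['t'])*1e3,s['tcp_pos'][2]*1e3)
    print('shift',sh.round(1),'turn',rv.round(3),'now stand',ps.round(1),'F',s['wrist_force'].round(1),'t',s['clock'])
E
python3 - <<'E'
from h import *
rel(-25,-45,120)
print(proj('top',[S2W(-42,-7.8,40),S2W(-36,-7.8,40),S2W(-50,-7.8,40),S2W(-42.8,22.5,37)])-[222,252])
E
```

```text
shift [-447.6  466.2   94.3] turn [1.000e-03 2.000e-03 1.479e+00] now stand [-447.9  443.9  213.7] F [0.2 1.  0.6] t 0.1
[[33.6999423   9.88957627]
 [34.07386819  7.76039915]
 [33.20087283 12.73177951]
 [23.07762365  8.30221157]]
```

step_arm:
  motion:
    - [[-40,42,0],[0,0,0.13],-1]
    - [[-80,84,0],[0,0,0.27],-1]
    - [[-120,125,0],[0,0,0.4],-1]
    - [[-160,167,0],[0,0,0.53],-1]
    - [[-200,209,0],[0,0,0.67],-1]
    - [[-240,250,0],[0,0,0.8],-1]
    - [[-280,292,0],[0,0,0.93],-1]
    - [[-320,334,0],[0,0,1.07],-1]
    - [[-360,375,0],[0,0,1.2],-1]
    - [[-400,417,0],[0,0,1.33],-1]
    - [[-448,466,40],[0,0,1.479],-1]
    - [[-448,466,70],[0,0,1.479],-1]

```text
clock: 1.6
tcp_pos: [0.4844, -0.0039, 0.144]
ee_rot: [0.001, 0.996, -0.09, 0.001]
wrist_force: [0.0, 1.3, -0.0]
gripper_width: 0.0006
```

```bash
python3 - <<'E'
from h import *
rel(-20,-45,90)
E
```

```text
shift [ 2.8 -3.  54. ] turn [ 0.002 -0.002 -0.005] now stand [-23.  -47.9 144. ] F [ 0.   1.3 -0. ] t 1.6
```

step_arm:
  motion:
    - [[5,-3,40],[0,0,0],-1]
    - [[5,-3,58],[0,0,0],-1]
    - [[5,-3,68],[0,0,0],-1]
    - [[5,-3,68],[0,0,0],-1]
    - [[13,-3,68],[0,0,0],-1]
    - [[23,-3,68],[0,0,0],-1]
    - [[33,-3,68],[0,0,0],-1]

```text
clock: 2.48
tcp_pos: [0.5194, -0.0073, 0.0782]
ee_rot: [0.001, 0.996, -0.09, 0.003]
wrist_force: [-0.9, 0.6, 5.1]
gripper_width: 0.0004
```

```bash
python3 - <<'E'
from h import *
rel(20,-45,76)
E
```

```text
shift [ 8.  -0.2  2.3] turn [ 0.002 -0.006 -0.005] now stand [ 12.  -45.2  78.2] F [-0.9  0.6  5.1] t 2.475
```

step_arm:
  motion:
    - [[4,0,4],[0,0,0],-1]
    - [[10,0,4],[0,0,0],-1]
    - [[10,0,-20],[0,0,0],-1]
    - [[10,0,-40],[0,0,0],-1]
    - [[-80,0,-60],[0,0,0],-1]
    - [[-110,0,-60],[0,0,0],-1]
    - [[-110,0,-60],[0,0,0],-1]

```text
clock: 3.35
tcp_pos: [0.4067, 0.0139, 0.1363]
ee_rot: [0.001, 0.996, -0.089, 0.001]
wrist_force: [0.1, -0.5, 0.0]
gripper_width: 0.0003
```

```bash
python3 - <<'E'
from h import *
a=snap('top','top1')[190:290,200:320]; b=snap('side','side1')[185:285,180:290]
f=lambda x,s:cv2.resize(x[...,::-1],None,fx=s,fy=s,interpolation=cv2.INTER_CUBIC)
cv2.imwrite('pics/d0.png',np.hstack([f(a,4)[:400],f(b[:, :75],4)]))
rel(-20,-45,90)
E
```

```text
shift [77.6  0.  48.5] turn [ 0.002 -0.007 -0.005] now stand [-98.  -44.5 137.9] F [0.1 0.1 0.4] t 3.45
```

View pics/d0.png

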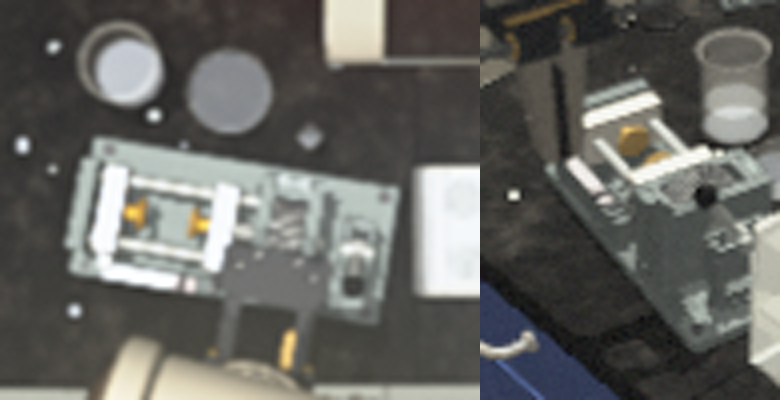

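View 5: carriage top at crop px (222,228), moved left about 2.8 px, so the wheel rolls and the pointer moved the right way. The gripper hides the pointer but not the carriage's top. I'll measure the carriage by its edge profile.

```bash
cat >> h.py <<'E'
def prof(im,x,ys,z,n='top'):
    m=proj(n,[S2W(x,y,z) for y in ys]).astype(np.float32)
    return cv2.remap(im[...,2],m[:,:1],m[:,1:],cv2.INTER_LINEAR)[:,0].astype(float)
def carriage(im,lo=-25,hi=45,n='top'):
    ys=np.arange(lo,hi,.25); out=[]
    for x in (-13,-11,11,13):
        p=prof(im,x,ys,60,n); w=np.where(p>215)[0]
        segs=[s for s in np.split(w,np.where(np.diff(w)>1)[0]+1) if 10<len(s)*.25<22]
        out.append([(ys[s[0]]+ys[s[-1]])/2 for s in segs]+[len(s)*.25 for s in segs])
    return out
E
python3 - <<'E'
from h import *
for f in('top0','top1'):
    im=cv2.imread(f'pics/{f}.png')[...,::-1]; print(f,carriage(im),carriage(im,50,105))
im=cv2.imread('pics/top0.png')[...,::-1]
ys=np.arange(10,36,1.)
for x in(-39,-43,-46): print(x,prof(im,x,ys,37).astype(int))
ys=np.arange(-24,10,1.)
for x in(-35,-38,-41,-44): print(x,prof(im,x,ys,40).astype(int))
E
```

```text
top0 [[np.float64(-6.125), 15.0], [np.float64(-6.0), 15.25], [np.float64(-6.5), 16.25], [np.float64(-6.75), 15.75]] [[np.float64(78.75), 14.75], [np.float64(78.375), 15.0], [np.float64(79.25), 14.75], [np.float64(79.25), 14.25]]
top1 [[np.float64(2.5), 11.75], [np.float64(1.75), 12.75], [np.float64(1.375), 16.0], [np.float64(1.375), 15.5]] [[np.float64(78.75), 14.75], [np.float64(78.5), 14.75], [np.float64(79.25), 14.75], [np.float64(79.125), 14.0]]
-39 [180 182 183 195 207 217 220 223 221 204 188 175 166 158 170 192 213 222
 228 233 233 232 231 231 231 232]
-43 [192 196 210 226 243 248 251 255 246 237 225 201 179 170 190 212 229 240
 251 255 255 255 255 255 255 255]
-46 [168 175 193 213 228 236 243 241 231 220 202 179 156 160 170 182 200 218
 237 244 249 251 251 251 250 250]
-35 [187 178 168 159 149 138 132 129 126 121 118 115 113 111 112 118 123 129
 137 146 152 158 163 164 166 168 167 166 164 165 166 167 170 174]
-38 [185 181 177 174 171 167 160 154 146 134 123 117 113 109 116 125 134 144
 153 161 168 176 182 186 190 190 188 185 182 180 177 175 174 172]
-41 [187 188 187 187 186 179 170 162 149 135 123 116 110 108 114 121 130 143
 154 164 173 182 187 191 195 196 196 196 195 193 191 189 187 187]
-44 [185 188 187 187 185 179 173 164 152 141 130 120 111 110 111 113 123 135
 147 158 169 178 183 187 190 191 192 191 189 188 186 184 182 184]
```

step_arm:
  motion:
    - [[40,0,20],[0,0,0],-1]
    - [[80,0,40],[0,0,0],-1]
    - [[80,0,55],[0,0,0],-1]
    - [[80,0,64],[0,0,0],-1]
    - [[80,0,65],[0,0,0],-1]
    - [[90,0,65],[0,0,0],-1]
    - [[100,0,65],[0,0,0],-1]
    - [[110,0,65],[0,0,0],-1]
    - [[118,0,65],[0,0,0],-1]
    - [[120,0,40],[0,0,0],-1]
    - [[100,0,30],[0,0,0],-1]
    - [[80,0,30],[0,0,0],-1]

```text
clock: 4.95
tcp_pos: [0.4901, -0.0018, 0.1098]
ee_rot: [0.002, 0.996, -0.09, 0.005]
wrist_force: [-0.4, 0.6, -0.1]
gripper_width: 0.0005
```

```bash
python3 - <<'E'
from h import *
rel(-18,-45,90)
E
```

```text
shift [-0.4  0.1 19.8] turn [ 0.003 -0.01  -0.005] now stand [-17.8 -44.9 109.8] F [-0.4  0.6 -0.1] t 4.95
```

```bash
python3 - <<'E'
from h import *
print(carriage(snap('top','top2')))
E
```

```text
[[np.float64(39.75), 10.25], [np.float64(39.75), 10.25], [], []]
```

step_arm:
  motion:
    - [[0,0,26],[0,-0.01,-0.005],-1]
    - [[0,0,36],[0,-0.01,-0.005],-1]
    - [[0,0,37],[0,-0.01,-0.005],-1]
    - [[10,0,37],[0,-0.01,-0.005],-1]
    - [[20,0,37],[0,-0.01,-0.005],-1]
    - [[28,0,37],[0,-0.01,-0.005],-1]
    - [[28,0,10],[0,-0.01,-0.005],-1]
    - [[0,0,-10],[0,-0.01,-0.005],-1]
    - [[-60,0,-40],[0,-0.01,-0.005],-1]
    - [[-120,0,-60],[0,-0.01,-0.005],-1]
    - [[-160,0,-60],[0,-0.01,-0.005],-1]
    - [[-160,0,-60],[0,-0.01,-0.005],-1]

```text
clock: 6.5
tcp_pos: [0.3284, 0.0281, 0.1679]
ee_rot: [0.001, 0.996, -0.087, -0.001]
wrist_force: [1.0, 0.2, 0.1]
gripper_width: 0.0004
```

```bash
python3 - <<'E'
from h import *
a=snap('top','top3'); print(carriage(a)); b=snap('side','side3')
a=a[225:275,210:290]; b=b[205:255,185:255]
f=lambda x,s:cv2.resize(x[...,::-1],None,fx=s,fy=s,interpolation=cv2.INTER_CUBIC)
cv2.imwrite('pics/d3.png',np.hstack([f(a,5)[:250],f(b,5)]))
rel(-18,-45,90)
E
```

```text
[[np.float64(13.125), 15.5], [np.float64(12.625), 15.0], [np.float64(12.625), 15.5], [np.float64(12.75), 15.25]]
shift [162.4   1.1  77.8] turn [0.003 0.002 0.001] now stand [-180.2  -43.8  168.1] F [ 0.3  0.6 -0.6] t 6.6
```

View pics/d3.png

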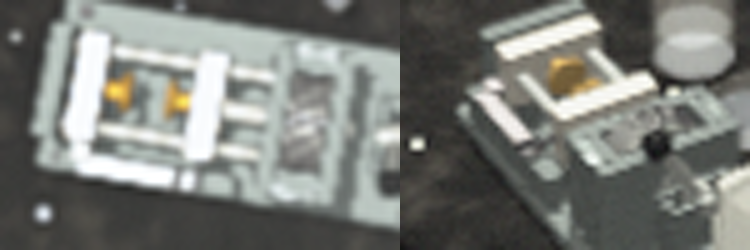

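View 6: the front is clear now. The carriage is at y≈12.8 and the mark is at crop (177,179), right of the bar's white part, so about 10 mm remains.

step_arm:
  motion:
    - [[60,1,30],[0,0,0],-1]
    - [[120,1,60],[0,0,0],-1]
    - [[162,1,78],[0,0,0],-1]
    - [[162,1,90],[0,0,0],-1]
    - [[162,1,95],[0,0,0],-1]
    - [[162,1,95],[0,0,0],-1]
    - [[172,1,95],[0,0,0],-1]
    - [[182,1,95],[0,0,0],-1]
    - [[192,1,95],[0,0,0],-1]
    - [[198,1,95],[0,0,0],-1]
    - [[198,1,70],[0,0,0],-1]
    - [[170,1,40],[0,0,0],-1]

```text
clock: 8.1
tcp_pos: [0.4981, -0.0034, 0.1278]
ee_rot: [0.001, 0.996, -0.087, -0.002]
wrist_force: [0.1, 0.2, 0.4]
gripper_width: 0.0002
```

step_arm:
  motion:
    - [[-60,0,-20],[0,0,0],-1]
    - [[-120,0,-30],[0,0,0],-1]
    - [[-170,0,-40],[0,0,0],-1]
    - [[-170,0,-40],[0,0,0],-1]

```text
clock: 8.6
tcp_pos: [0.33, 0.0265, 0.1692]
ee_rot: [0.001, 0.996, -0.087, 0.001]
wrist_force: [0.2, -0.1, -0.0]
gripper_width: 0.0006
```

```bash
python3 - <<'E'
from h import *
a=snap('top','top4'); print(carriage(a)); b=snap('side','side4')
ys=np.arange(4,36,1.)
print(ys.astype(int))
for x in(-31,-34,-37,-40,-43,-46): print(x,prof(a,x,ys,38).astype(int))
a=a[225:275,210:290]; b=b[205:255,185:255]
f=lambda x,s:cv2.resize(x[...,::-1],None,fx=s,fy=s,interpolation=cv2.INTER_CUBIC)
cv2.imwrite('pics/d4.png',np.hstack([f(a,5)[:250],f(b,5)]))
rel(-18,-45,90)
E
```

```text
[[np.float64(18.25), 15.25], [np.float64(17.875), 15.0], [np.float64(18.25), 15.75], [np.float64(18.25), 15.25]]
[ 4  5  6  7  8  9 10 11 12 13 14 15 16 17 18 19 20 21 22 23 24 25 26 27
 28 29 30 31 32 33 34 35]
-31 [107 106 106 106 108 113 121 133 147 164 177 188 198 203 207 209 208 206
 203 201 198 195 191 187 182 176 169 164 161 158 159 162]
-34 [118 115 114 112 113 112 113 115 117 120 124 129 134 138 143 146 149 152
 155 158 161 164 167 168 168 167 166 166 166 167 168 169]
-37 [157 154 152 150 149 150 148 146 144 143 143 143 141 140 139 134 130 128
 132 136 145 160 174 185 192 200 201 201 200 199 197 195]
-40 [192 191 191 189 187 186 187 188 189 194 199 199 194 189 178 163 148 145
 147 150 176 205 233 241 247 252 250 248 246 245 244 243]
-43 [192 191 191 189 188 189 192 196 209 222 234 231 226 220 198 175 158 153
 148 155 185 213 233 243 253 255 255 255 255 255 255 255]
-46 [171 170 168 166 166 166 168 174 188 204 211 207 204 191 171 149 139 131
 123 142 163 184 202 221 238 245 250 251 251 250 250 250]
shift [160.9  -0.2  78.5] turn [0.003 0.001 0.   ] now stand [-178.8  -45.   168.7] F [0.2 0.2 0.1] t 8.7
```

View pics/d4.png

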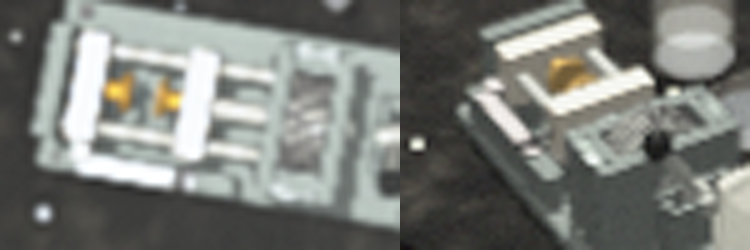

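View 7: pointer and mark form one dark band at crop (183,180). Differencing against the first picture puts the pointer at y≈19.3 and the mark at 22.7. One shorter stroke next.

step_arm:
  motion:
    - [[60,0,30],[0,0,0],-1]
    - [[120,0,60],[0,0,0],-1]
    - [[167,0,78],[0,0,0],-1]
    - [[167,0,90],[0,0,0],-1]
    - [[167,0,95],[0,0,0],-1]
    - [[167,0,95],[0,0,0],-1]
    - [[175,0,95],[0,0,0],-1]
    - [[183,0,95],[0,0,0],-1]
    - [[189,0,95],[0,0,0],-1]
    - [[189,0,95],[0,0,0],-1]
    - [[189,0,70],[0,0,0],-1]
    - [[165,0,40],[0,0,0],-1]

```text
clock: 10.2
tcp_pos: [0.4943, -0.003, 0.1278]
ee_rot: [0.001, 0.996, -0.087, -0.002]
wrist_force: [-0.4, 0.2, 0.8]
gripper_width: 0.0005
```

step_arm:
  motion:
    - [[-60,0,-20],[0,0,0],-1]
    - [[-120,0,-30],[0,0,0],-1]
    - [[-165,0,-40],[0,0,0],-1]
    - [[-165,0,-40],[0,0,0],-1]

```text
clock: 10.7
tcp_pos: [0.3313, 0.026, 0.1687]
ee_rot: [0.001, 0.996, -0.087, -0.001]
wrist_force: [0.1, -0.6, 0.5]
gripper_width: 0.0003
```

```bash
cat >> h.py <<'E'
def mark(tag):
    a=snap('top','top'+tag); print(carriage(a)); b=snap('side','side'+tag)
    ys=np.arange(8,36,1.); print(ys.astype(int)); a0=cv2.imread('pics/top0.png')[...,::-1]
    for x in(-31,-37,-40,-43,-46):
        p=prof(a,x,ys,38); print(x,p.astype(int),'def',(prof(a0,x,ys,38)-p).astype(int))
    a=a[235:275,225:275]; b=b[205:255,185:245]
    f=lambda x,s:cv2.resize(x[...,::-1],None,fx=s,fy=s,interpolation=cv2.INTER_CUBIC)
    cv2.imwrite(f'pics/d{tag}.png',np.hstack([f(a,8),cv2.copyMakeBorder(f(b,6),0,20,0,0,0)]))
    rel(-18,-45,90)
E
python3 -c "from h import *; mark('5')"
```

```text
[[np.float64(20.375), 15.0], [np.float64(20.0), 15.25], [np.float64(20.875), 15.5], [np.float64(21.0), 15.25]]
[ 8  9 10 11 12 13 14 15 16 17 18 19 20 21 22 23 24 25 26 27 28 29 30 31
 32 33 34 35]
-31 [106 108 109 115 124 135 148 163 180 188 194 200 199 197 194 195 195 194
 192 192 190 185 179 173 169 163 161 163] def [ 59  63  66  62  52  39  23   4 -18 -30 -40 -50 -50 -50 -47 -43 -37 -30
 -24 -22 -20 -17 -14 -10  -9  -4  -1   0]
-37 [149 149 149 151 153 157 163 168 162 155 149 137 126 120 126 132 143 159
 174 184 190 198 200 200 199 198 197 195] def [16 16 17 17 18 21 23 25 33 40 45 43 39 33 23 13  4  2  0  0  1  1  1  0
  0  0  0  0]
-40 [187 186 189 193 198 209 219 221 210 200 182 160 136 133 138 145 173 204
 234 241 248 252 249 247 246 244 243 242] def [-2 -2 -2 -3 -2  1  5 13 26 39 50 57 65 53 34 15  8  2 -2 -1 -1  0  1  0
  0  0  0  1]
-43 [187 189 193 197 210 224 237 233 228 220 196 170 151 147 144 153 184 214
 233 243 253 255 255 255 255 255 255 255] def [ 0 -1 -2 -1  1  3  6 15 24 34 50 66 72 52 33 17  8 -1 -3 -2 -1  0  0  0
  0  0  0  0]
-46 [165 165 167 174 188 204 212 209 206 193 173 151 140 133 125 143 164 185
 202 221 238 244 249 250 250 250 250 250] def [ 0  0  0  0  4  8 15 27 38 47 57 69 60 44 29 18  7 -2 -1 -1 -1  0  0  1
  1  0  0  0]
shift [159.8  -0.5  77.8] turn [ 0.002  0.003 -0.001] now stand [-177.6  -45.2  168.3] F [ 0.2  0.2 -0.1] t 10.8
```

View pics/d5.png

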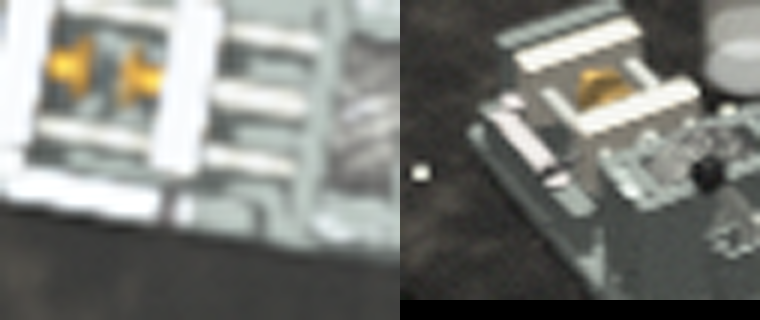

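View 8: top crop shows mark and pointer merged at (175,190); side crop shows them at (552,172). At 3 mm per pixel this is coarse, so I'll rectify both views onto the plane z=38 mm and average along the edges.

```bash
cat >> h.py <<'E'
def rect(im,n,z,x0,x1,y0,y1,k=8):
    xs=np.arange(x1,x0,-1/k); ys=np.arange(y1,y0,-1/k)
    g=np.array([S2W(x,y,z) for x in xs for y in ys]); m=proj(n,g).astype(np.float32).reshape(len(xs),len(ys),2)
    return cv2.remap(im,m,None,cv2.INTER_CUBIC)
def edges(im,lo,hi,n='top',z=60,xr=(-27,27)):
    "block centre: threshold on blue-channel profile midlevel, averaged over x"
    ys=np.arange(lo,hi,.1); res=[]
    for x in np.arange(*xr,.5):
        if abs(x)<7 or 14<abs(x)<27: continue
        p=prof(im,x,ys,z,n); k=p.argmax() if p.max()>230 else None
        w=np.where(p>200)[0]
        if not len(w): continue
        s=max(np.split(w,np.where(np.diff(w)>1)[0]+1),key=len)
        res.append((x,(ys[s[0]]+ys[s[-1]])/2,len(s)*.1))
    res=np.array(res); a=np.polyfit(res[:,0],res[:,1],1)
    return np.median(res[:,1]).round(2),res[:,1].mean().round(2),res[:,2].mean().round(1),'slope',a[0].round(3)
E
python3 - <<'E'
from h import *
L=[]
for t in('0','5'):
    for n in('top','side'):
        im=cv2.imread(f'pics/{n}{t}.png')[...,::-1]
        print(n,t,'carriage',edges(im,-22+26*(t=='5'),12+26*(t=='5'),n),'counter',edges(im,66,95,n))
        v=rect(im,n,38,-58,-22,-18,50,10)
        for i in range(0,68,10): cv2.line(v,(i*10-20+0,0),(i*10-20,8),(255,0,0),1)
        L.append(cv2.resize(v,(544,140))[...,::-1])
for n,i in(('top',0),('side',1)):
    d=np.clip(128+(L[i+2].astype(int)-L[i])//2,0,255).astype(np.uint8)
cv2.imwrite('pics/r5.png',np.vstack(L))
E
```

```text
top 0 carriage (np.float64(-6.15), np.float64(-6.22), np.float64(16.9), 'slope', np.float64(-0.002)) counter (np.float64(78.85), np.float64(78.85), np.float64(15.7), 'slope', np.float64(0.021))
side 0 carriage (np.float64(0.9), np.float64(1.27), np.float64(8.7), 'slope', np.float64(0.086)) counter (np.float64(82.25), np.float64(82.21), np.float64(13.9), 'slope', np.float64(0.001))
top 5 carriage (np.float64(20.65), np.float64(20.56), np.float64(16.4), 'slope', np.float64(0.027)) counter (np.float64(78.85), np.float64(78.86), np.float64(15.6), 'slope', np.float64(0.022))
side 5 carriage (np.float64(24.15), np.float64(24.72), np.float64(15.7), 'slope', np.float64(0.09)) counter (np.float64(82.3), np.float64(82.22), np.float64(13.9), 'slope', np.float64(0.003))
```

View pics/r5.png

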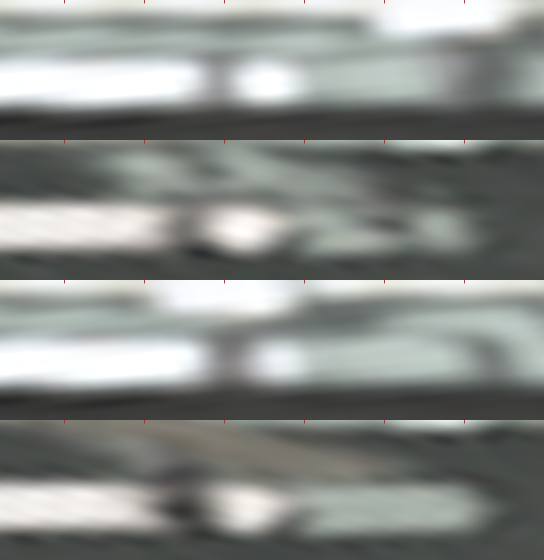

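View 9 (rows: top0, side0, top5, side5): mark at u≈217 (y≈22.8). The pointer now adds to the dark band's right side, at y≈20.3, which agrees with the carriage at 20.6, so about 2.3 mm is left. I'll check the stand's yaw using the long edges before the last stroke.

```bash
python3 - <<'E'
from h import *
im=cv2.imread('pics/top0.png')[...,::-1]
g=im[...,1].astype(np.float32)
def edge(z,xs,ys,hi2lo=True):
    o=[]
    for y in ys:
        m=proj('top',[S2W(x,y,z) for x in xs]).astype(np.float32)
        p=cv2.remap(g,m[:,:1],m[:,1:],cv2.INTER_LINEAR)[:,0]; d=np.gradient(p); k=abs(d).argmax()
        w=abs(d[max(0,k-12):k+13]); o.append((xs[max(0,k-12):k+13]*w).sum()/w.sum())
    o=np.array(o); ok=abs(o-np.median(o))<2.5; a=np.polyfit(np.array(ys)[ok],o[ok],1); print(a.round(4),np.std(o[ok]-np.polyval(a,np.array(ys)[ok])).round(2),ok.sum())
edge(12,np.arange(-60,-42,.25),np.arange(-110,10,1.5))
edge(12,np.arange(43,60,.25),np.arange(-110,95,1.5))
edge(37,np.arange(-56,-43,.25),np.arange(28,70,1.))
E
```

```text
[-3.0000e-04 -4.9759e+01] 0.53 58
[-5.00000e-04  4.93477e+01] 0.59 137
[-5.00000e-03 -4.90054e+01] 0.34 42
```

step_arm:
  motion:
    - [[60,0,30],[0,0,0],-1]
    - [[120,0,60],[0,0,0],-1]
    - [[166,0,78],[0,0,0],-1]
    - [[166,0,90],[0,0,0],-1]
    - [[166,0,94.5],[0,0,0],-1]
    - [[166,0,94.5],[0,0,0],-1]
    - [[174,0,94.5],[0,0,0],-1]
    - [[182,0,94.5],[0,0,0],-1]
    - [[187,0,94.5],[0,0,0],-1]
    - [[187,0,94.5],[0,0,0],-1]
    - [[187,0,70],[0,0,0],-1]
    - [[165,0,40],[0,0,0],-1]

```text
clock: 12.3
tcp_pos: [0.4954, -0.0035, 0.1267]
ee_rot: [0.001, 0.996, -0.088, -0.003]
wrist_force: [-0.3, -0.2, -0.0]
gripper_width: 0.0004
```

step_arm:
  motion:
    - [[-60,0,-20],[0,0,0],-1]
    - [[-120,0,-30],[0,0,0],-1]
    - [[-165,0,-40],[0,0,0],-1]
    - [[-165,0,-40],[0,0,0],-1]

```text
clock: 12.8
tcp_pos: [0.3325, 0.0255, 0.1679]
ee_rot: [0.001, 0.996, -0.087, -0.002]
wrist_force: [1.3, -0.2, 0.6]
gripper_width: 0.0002
```

```bash
python3 - <<'E'
from h import *
L=[]
for n in('top','side'):
    im=snap(n,n+'6'); print(n,edges(im,6,40,n),carriage(im) if n=='top' else '')
for t in('0','6'):
  for n in('top','side'):
    im=cv2.imread(f'pics/{n}{t}.png')[...,::-1]
    L.append(cv2.resize(rect(im,n,38,-58,-22,-18,50,10),(544,140))[...,::-1])
cv2.imwrite('pics/r6.png',np.vstack(L))
rel(-18,-45,90)
E
```

```text
top (np.float64(23.0), np.float64(22.99), np.float64(16.3), 'slope', np.float64(0.035)) [[np.float64(22.25), 15.25], [np.float64(22.375), 15.0], [np.float64(23.375), 15.5], [np.float64(23.5), 15.25]]
side (np.float64(26.35), np.float64(26.91), np.float64(15.6), 'slope', np.float64(0.087)) 
shift [158.7  -0.8  76.7] turn [ 0.002  0.006 -0.001] now stand [-176.3  -45.5  167.6] F [0.7 0.5 0.2] t 12.9
```

View pics/r6.png

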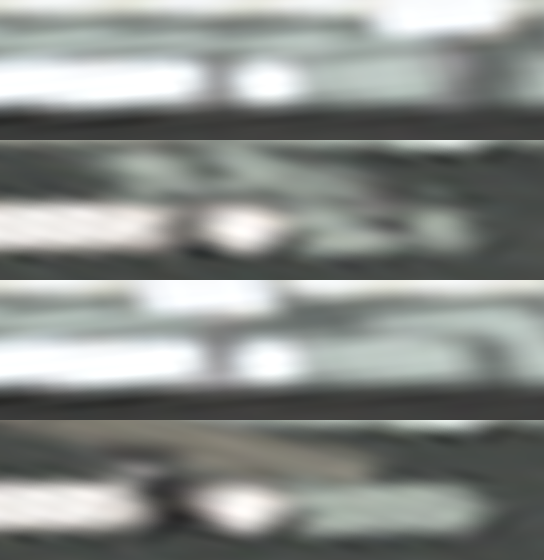

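View 10: in the top view (row 3) the dark band looks as it did with the mark alone (u≈217), so the pointer is inside the mark. I'll check that numerically.

```bash
python3 - <<'E'
from h import *
ys=np.arange(14,33,1.); print(ys.astype(int))
I={t:cv2.imread(f'pics/top{t}.png')[...,::-1] for t in '0456'}
for x in(-37,-40,-43,-46):
    for t in '056': print(x,t,prof(I[t],x,ys,38).astype(int))
for t in '0456':
    lo,hi=(-24,12) if t=='0' else (4,42)
    for x in (-28,-24,24,28):
        y=np.arange(lo,hi,.1); p=prof(I[t],x,y,60); w=np.where(p>200)[0]
        s=max(np.split(w,np.where(np.diff(w)>1)[0]+1),key=len) if len(w) else [0]
        print(t,x,y[s[0]].round(1),y[s[-1]].round(1),end=' | ')
    print()
E
```

```text
[14 15 16 17 18 19 20 21 22 23 24 25 26 27 28 29 30 31 32]
-37 0 [186 193 195 195 194 180 165 153 149 145 147 161 174 184 191 199 201 200
 199]
-37 5 [163 168 162 155 149 137 126 120 126 132 143 159 174 184 190 198 200 200
 199]
-37 6 [170 178 179 180 180 166 153 143 140 138 143 158 172 182 189 198 199 199
 198]
-40 0 [224 234 236 239 232 217 201 186 172 160 181 206 232 240 247 252 250 247
 246]
-40 5 [219 221 210 200 182 160 136 133 138 145 173 204 234 241 248 252 249 247
 246]
-40 6 [225 234 237 239 231 214 195 179 167 155 178 205 232 240 247 252 249 247
 245]
-43 0 [243 248 252 254 246 236 223 199 177 170 192 213 230 241 252 255 255 255
 255]
-43 5 [237 233 228 220 196 170 151 147 144 153 184 214 233 243 253 255 255 255
 255]
-43 6 [243 248 252 254 243 231 217 196 176 170 194 216 232 242 252 255 255 255
 255]
-46 0 [227 236 244 240 230 220 200 177 154 161 171 183 201 220 237 244 249 251
 251]
-46 5 [212 209 206 193 173 151 140 133 125 143 164 185 202 221 238 244 249 250
 250]
-46 6 [227 236 243 240 230 219 204 188 171 177 187 198 210 224 237 244 248 249
 250]
0 -28 -13.3 2.0 | 0 -24 -16.3 11.9 | 0 24 -16.5 7.5 | 0 28 -15.1 1.2 | 
4 -28 10.5 25.6 | 4 -24 7.8 28.5 | 4 24 8.9 37.6 | 4 28 9.9 27.0 | 
5 -28 13.0 28.1 | 5 -24 10.3 31.1 | 5 24 11.7 37.1 | 5 28 13.1 29.6 | 
6 -28 14.8 30.3 | 6 -24 13.6 32.2 | 6 24 14.3 36.1 | 6 28 15.7 32.1 |
```

The pointer is now in the mark's own pixel column, and the carriage reads 22.6–23.0 against 22.8 for the mark. Next is the lock lever: approach behind the ball, with the tip at about 94 mm.

step_arm:
  motion:
    - [[20,25,0],[0,0,0],-1]
    - [[60,49.5,10],[0,0,0],-1]
    - [[100,49.5,40],[0,0,0],-1]
    - [[100,49.5,73],[0,0,0],-1]
    - [[110,49.5,73],[0,0,0],-1]
    - [[122,49.5,73],[0,0,0],-1]
    - [[134,49.5,73],[0,0,0],-1]
    - [[146,49.5,73],[0,0,0],-1]
    - [[158,49.5,73],[0,0,0],-1]
    - [[168,49.5,73],[0,0,0],-1]
    - [[174,49.5,73],[0,0,0],-1]
    - [[174,49.5,73],[0,0,0],-1]

```text
clock: 14.4
tcp_pos: [0.4965, -0.0542, 0.0935]
ee_rot: [0.001, 0.996, -0.088, -0.003]
wrist_force: [-1.0, -0.2, -0.0]
gripper_width: 0.0005
```

```bash
python3 -c "
from h import *
rel(0,-95,94)"
```

```text
shift [ 2.3 -0.4 -0.5] turn [ 0.002  0.005 -0.001] now stand [ -2.4 -95.4  93.5] F [-1.  -0.2 -0. ] t 14.4
```

step_arm:
  motion:
    - [[4,0,0],[0,0,0],-1]
    - [[8,0,0],[0,0,0],-1]
    - [[8,0,0],[0,0,0],-1]

```text
clock: 14.78
tcp_pos: [0.5017, -0.055, 0.0928]
ee_rot: [0.0, 0.996, -0.087, -0.006]
wrist_force: [-9.6, 1.2, 4.6]
gripper_width: -0.0
```

The force rose to 9.6 N at TCP x≈+3 mm, so the lever is against its stop. Backing straight off to check.

step_arm:
  motion:
    - [[-15,0,0],[0,0,0],-1]
    - [[-50,0,0],[0,0,0],-1]
    - [[-90,0,-20],[0,0,0],-1]
    - [[-130,-20,-60],[0,0,0],-1]
    - [[-180,-40,-70],[0,0,0],-1]
    - [[-180,-40,-70],[0,0,0],-1]

```text
clock: 15.52
tcp_pos: [0.3321, 0.0165, 0.1666]
ee_rot: [0.001, 0.996, -0.087, -0.003]
wrist_force: [0.4, 0.1, 0.3]
gripper_width: 0.0002
```

```bash
python3 - <<'E'
from h import *
a=snap('top','top7'); b=snap('side','side7')
print(edges(a,6,40)); ys=np.arange(14,33,1.)
for x in(-40,-43): print(prof(a,x,ys,38).astype(int))
print('ball expected',(proj('top',S2W(24,-95,104))-[200,190])*6,proj('side',S2W(24,-95,104)))
f=lambda x,s:cv2.resize(x[...,::-1],None,fx=s,fy=s,interpolation=cv2.INTER_CUBIC)
cv2.imwrite('pics/e7.png',np.hstack([f(a[190:290,200:320],4),f(b[185:285,180:255],4)]))
rel(0,-45,150)
E
```

```text
(np.float64(23.0), np.float64(22.99), np.float64(16.3), 'slope', np.float64(0.035))
[225 234 237 239 231 214 195 180 167 156 178 205 232 240 247 252 250 247
 246]
[244 249 252 254 244 232 218 197 176 171 194 216 232 242 252 255 255 255
 255]
ball expected [[547.00057077 319.82747631]] [[253.52275498 228.72844227]]
shift [175.5 -10.1  13.9] turn [ 0.002  0.01  -0.   ] now stand [-175.4  -55.1  165.6] F [ 0.7 -0.7 -0.1] t 15.625
```

View pics/e7.png

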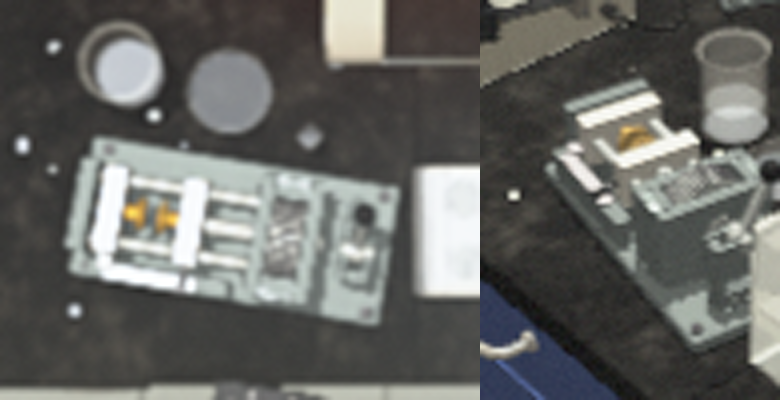

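View 11: the ball is at crop (365,214), exactly where it is expected when fully over. The pointer is unchanged on the mark, and the beaker, dish and cuvette have not moved. Handing in.

```bash
python3 -c "
from h import *
r.sign_off()"
```

```text
the job is handed in; nothing more can be done
```

The job is done and handed in at about 15.6 s of robot time. I rolled the wheel in six strokes with the shut fingertips until the pointer stood over the gauge mark. I then pushed the lock lever over against its stop, where the force rose to about 10 N, and backed clear.

- **Pointer and mark:** in the last top view, the dark band over the mark looks as it did with the mark alone, so the pointer lies within it. The carriage reads y ≈ 22.6–23.0 mm and the mark 22.8 mm. I judge the error to be under about 1 mm.
- **Limits of that check:** a camera pixel is about 3 mm here, so the pointer was not resolved separately from the mark. The side view was too coarse to confirm it. The carriage edge fits showed an unexplained slope of about 0.02–0.035, worth roughly 0.5 mm or a little more; the edges of the base plate did not show it.
- **Lock lever:** the ball is where it should be when fully over, to within about 1 mm, and the pointer did not move when the lever was pushed.
- **Other items:** the beaker, dish and cuvette looked unmoved in the last pictures. The timer was outside those crops and I did not re-check it, but the arm never went near it. The robot was touching nothing at hand-in.

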